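# Close the tile press evenly, crosswise and in two rounds

### The job

Close the square tile press, the one with four wooden push-down cap nuts standing loose at the corners of its metal plate, so that the plate comes down evenly on the baked tile. Go crosswise in two rounds: first push one cap about half way down, then the one diagonally opposite, then the other two likewise; then, again crosswise, push a diagonal pair fully home and after it the other pair, so that the plate ends flat. Never drive a cap home while another is still up; the small two-cap press beside it is already closed.

Things in the scene. Friction and masses are not known exactly. Their poses are not given: they have to be found in the camera images.
- cap_a_top (a point): Centre of the flat top of the first wooden cap nut of the tile press, z up. Spool-shaped cap, 46.5 mm tall, top and foot 40 mm across, waist 26 mm. Top stands 109 to 113 mm above the table when loose (up), 99 mm half way, 85 mm fully home against a hard stop. Pushed anywhere on its top with 9 to 15 N it slides straight down its stud and stays where it is left. The cap diagonally across is cap_c_top.
- cap_b_top (a point): Centre of the flat top of the second wooden cap nut of the tile press, z up. Same cap, heights and behaviour as cap_a. The four form a 120 mm square, a, b, c, d in clockwise order seen from above; with the press unturned, a is near left, b far left, c far right, d near right as seen from the robot. The cap diagonally across is cap_d_top.
- cap_c_top (a point): Centre of the flat top of the third wooden cap nut of the tile press, z up. Same cap, heights and behaviour as cap_a, diagonally opposite cap_a_top.
- cap_d_top (a point): Centre of the flat top of the fourth wooden cap nut of the tile press, z up. Same cap, heights and behaviour as cap_a, diagonally opposite cap_b_top.
- plate_centre (a point): Centre of the upper face of the square aluminium plate (156 x 156 x 10 mm) under the caps, z its normal, x and y along its sides (turned up to 0.5 rad). Face 60.5 mm above the table when open, held up by light springs, 38.5 mm when seated. The plywood base (190 x 270 x 18 mm) is fixed; a ring cutter and a tile lie on its ends, a loose spare cap and other things up to 85 mm high stand around.

How it is judged:
By the outcome, as a careful person would: the job done as asked, in the order asked, and still so for the second after the job is handed in, with the robot touching nothing.
It also fails if it takes over 51 s, if anything falls off the work surface, if the arm or the gripper's body presses on something with over 40 N, if the wrist force passes 120 N, or if a joint passes its speed limit or range.

### The arm

A 6-joint arm with a two-finger parallel gripper is mounted at the origin on the work surface. World frame = base frame: x ahead of the robot, y to its left, z up, the work surface at z = 0. Lengths are in m, angles in rad, forces in N, time in s.
With the tool pointing down it reaches from about 0.3 to 0.85 m from the base axis. Payload 5.4 kg.
Tool frame: the origin (TCP) lies at the very end of the fingers, on their centre line; the grasp point (between the pads) lies 19 mm behind it; z points along the fingers, y is the line along which they close (so a half turn about z gives the same grasp; the last joint's range is limited). The gripper opens to 85 mm and grips with 20 to 120 N. Pads are 22 mm wide; open, the fingers measure 114 mm over their backs; the gripper's body (76 mm by 85 mm) begins 54 mm behind the grasp point. The pads swing forward as they close: fully open they stand 13 mm farther back than shut.
Start: joints at [0.946, 0.158, 1.597, -0, 1.386, -0.21], TCP at [0.232, 0.526, 0.231] pointing down, gripper open.
Joint ranges: [-2.91, 2.91], [-0.94, 2.29], [0.18, 2.7], [-1.29, 4.43], [0.17, 2.64], [-3, 3]. Speed limits (rad/s): [2.57, 2.57, 3.14, 3.14, 3.14, 3.14].

### API

Orientations are given as a unit quaternion [x, y, z, w].
In Python, from rig import robot gives the robot as it stands. The module is installed in compiled form; this text tells all that it offers.
- The arm moves only by the shell command python3 -m jog 'ROWS' [FORCE]. ROWS is JSON, a list that holds one entry, the list of rows, each a list of 5 numbers: the finger opening in mm, from 0 to 85.4, then the shift along the world's x, y, z in mm, then the turn about the world's z in rad. In form: [[[gripper, dx, dy, dz, twist], ...]]. A call has 1 to 12 rows; each row shifts and turns the commanded pose from where the row before left it; what a row does not reach is not made up. A row lasts 1/8 s, in which the tool goes at most 62.5 mm and 10.7 degrees, less where a joint would pass 70% of its speed; a pose out of reach is approached as far as the arm can. A call is refused whole if a number of a shift passes 62.5 or a number of a turn 0.188, either way. A call with a gripper value outside its range is refused whole. The fingers move at their own pace and stop on an object; FORCE is the grip in N (left out, the last holds). Time passes only in rows, so rows that do not move let the fingers close. It gives the time, the measured TCP pose, the force, the opening and the grip force at its end, in the units of the state.
- robot.state(): the state, without advancing time (a new reading comes with each control period).
- robot.camera(name): name is "scene" or "top" or "wrist"; returns the picture (384x512x3 uint8, blue, green, red); there is no depth.
- robot.get_calibration(name): a dict with "vertical_fov" (degrees; the focal length in pixels is half the picture's height over the tangent of half this angle, whatever the lens; pixels are square), "cx", "cy" (the principal point, pixels), "eye" and "attitude" of the camera in the world. Camera axes: x right, y down, z forward; pixel columns grow to the right and rows downward; lengths in m; the calibration is good to about 2 mm. A picture is of the moment at which its call begins: read the wrist's pose just before it. get_calibration takes no time and is no camera call; for the wrist camera it gives the pose at the moment of the call.
- robot.hand_in(): hands the job in; it is judged then, once.
The state is a dict: "clock": time; "q": joint angles; "dq": joint speeds; "joint_torque": joint torques, N m; "tool_pos": TCP position; "tcp_rot": TCP orientation; "force": force on the tool from outside, world axes, zero at the start; "wrist_torque": the same for the moment, N m; "width": finger opening in m; "finger_force": force on a finger pad.
Only numpy, scipy, OpenCV 4.12 (cv2) and the standard library are available. Lean on these libraries where they do the work, as an engineer would, in place of code of your own. Each camera call takes 0.05 s, during which the arm holds its last target. There are 200 camera calls.

## Working session

There is one attempt and no reset: what is moved stays moved. The work goes in short steps, Python scripts to look and compute and a shell command to move; the robot and the scene stay as the last step left them, time stands still between calls to the robot, and variables do not carry over. Pictures are saved under pics/ and viewed, at most 10 in all, crops included, and the job is handed in when it is done.

```bash
mkdir -p pics; python3 - <<'E'
from rig import robot
import cv2
for n in("top","scene"):
    c=robot.get_calibration(n);print(n,c)
    cv2.imwrite(f"pics/{n}0.png",robot.camera(n))
s=robot.state();print(s["clock"],s["tool_pos"],s["tcp_rot"],s["force"],s["width"])
E
```

```text
top {'vertical_fov': 57.12969023632367, 'cx': 253.97543780529767, 'cy': 189.8167734456499, 'eye': array([0.47014705, 0.0636306 , 0.75316169]), 'attitude': array([ 0.71100933, -0.69805368,  0.07512291, -0.03928539])}
scene {'vertical_fov': 43.673909213832125, 'cx': 252.7354337428968, 'cy': 190.37250813162805, 'eye': array([ 0.88153064, -0.44199356,  0.53711808]), 'attitude': array([ 0.85671903,  0.23172543, -0.12499945, -0.4435211 ])}
0.1 [0.23139788 0.52577048 0.23037294] [ 2.05920574e-01  9.78568297e-01 -8.19788220e-04 -3.64388655e-04] [ 0.83363937  0.14375841 -0.11814272] 0.08527630941453421
```

View pics/top0.png

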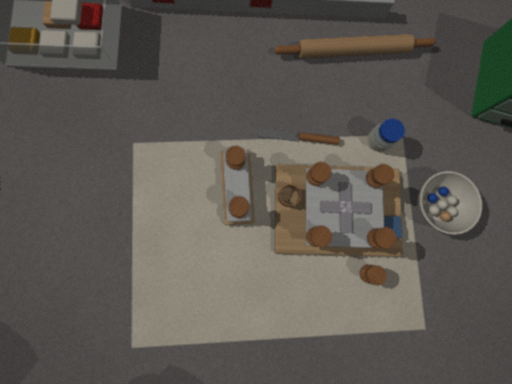

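View pics/scene0.png

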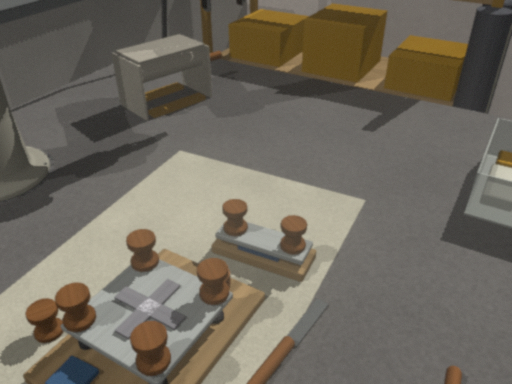

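The top view shows the press caps near (319,174), (381,176), (319,237) and (382,238). The spare is at (374,274) and the two-cap press at (237,183). I'll enlarge this area.

```bash
python3 - <<'E'
import cv2
i=cv2.imread("pics/top0.png")[150:290,260:420]
i=cv2.convertScaleAbs(i,alpha=1.6)
cv2.imwrite("pics/crop1.png",cv2.resize(i,None,fx=4,fy=4,interpolation=cv2.INTER_CUBIC))
E
cat > h.py <<'E'
import numpy as np
from rig import robot
from scipy.spatial.transform import Rotation as R
def ray(c,u,v,z):
    f=192/np.tan(np.radians(c["vertical_fov"])/2)
    d=R.from_quat(c["attitude"]).apply([(u-c["cx"])/f,(v-c["cy"])/f,1]);e=c["eye"]
    return e+d*(z-e[2])/d[2]
E
python3 - <<'E'
from h import *
for q in([0,0,0,1],[1,0,0,0]):pass
c=robot.get_calibration("top")
for p in [(319,174),(381,176),(319,237),(382,238)]: print(ray(c,*p,.111).round(4))
print(R.from_quat(c["attitude"]).as_matrix().round(2))
E
```

```text
[ 0.6084 -0.0902  0.111 ]
[ 0.6075 -0.209   0.111 ]
[ 0.4909 -0.0884  0.111 ]
[ 0.4909 -0.2056  0.111 ]
[[ 0.01 -0.99  0.16]
 [-1.   -0.02 -0.05]
 [ 0.05 -0.16 -0.99]]
```

View pics/crop1.png

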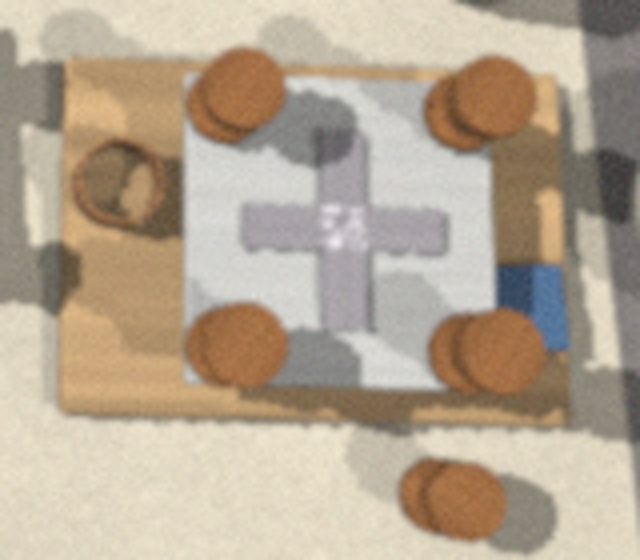

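The enlarged crop shows the cap tops centred at a (242,345), b (243,87), c (496,95) and d (503,350).

```bash
python3 - <<'E'
from h import *
c=robot.get_calibration("top")
P=[]
for n,p in zip("abcd",[(242,345),(243,87),(496,95),(503,350)]):
    w=ray(c,260+(p[0]-1.5)/4,150+(p[1]-1.5)/4,.111);P.append(w);print(n,w.round(4))
P=np.array(P)[:,:2];m=P.mean(0);Q=np.array([[-60,60],[60,60],[60,-60],[-60,-60]])/1e3
A=(P-m)@[1,1j];B=Q@[1,1j];t=np.angle((A*B.conj()).sum())
F=m@[1,1j]+B*np.exp(1j*t);print(m,t);print(F.round(4),abs(A).round(4))
s=robot.state();p=s["tool_pos"]
for f in F: print((1e3*(f-(p[0]+1j*p[1]))).round(1))
E
```

```text
a [ 0.493  -0.0905  0.111 ]
b [ 0.6135 -0.0929  0.111 ]
c [ 0.6127 -0.2143  0.111 ]
d [ 0.4926 -0.212   0.111 ]
[ 0.55294737 -0.15243431] -0.012101495303975638
[0.4937-0.0917j 0.6137-0.0932j 0.6122-0.2132j 0.4922-0.2117j] [0.0862 0.0849 0.086  0.0848]
(262.3-617.5j)
(382.3-618.9j)
(380.8-738.9j)
(260.8-737.5j)
```

```bash
python3 -m jog '[[[0,22,-51,0,0],[0,22,-52,0,0],[0,22,-51,0,0],[0,22,-52,0,0],[0,22,-51,0,0],[0,22,-52,0,0],[0,22,-51,0,0],[0,22,-52,0,0],[0,22,-51,0,0],[0,22,-52,0,0],[0,22,-51,-20,0],[0,20,-51,-20,0]]]' 40; python3 -m jog '[[[0,0,0,-15,0],[0,0,0,-15,0],[0,0,0,0,0],[0,0,0,0,0]]]'
```

```text
clock: 1.6
tool_pos: [0.4942, -0.0926, 0.1907]
tcp_rot: [0.206, 0.979, 0.0, 0.0]
force: [0.6, 0.1, 0.2]
width: -0.0001
finger_force: 0.0
clock: 2.1
tool_pos: [0.4939, -0.09, 0.1619]
tcp_rot: [0.205, 0.979, -0.0, 0.0]
force: [0.4, 0.4, 0.4]
width: 0.0001
finger_force: 0.0
```

```bash
python3 -m jog '[[[0,0,-2,-20,0],[0,0,0,-20,0],[0,0,0,-12,0],[0,0,0,-5,0],[0,0,0,0,0]]]'; python3 - <<'E'
from rig import robot
import cv2
cv2.imwrite("pics/s1.png",cv2.resize(robot.camera("scene")[180:384,0:340],None,fx=2.3,fy=2.3))
E
```

```text
clock: 2.72
tool_pos: [0.4943, -0.0927, 0.1051]
tcp_rot: [0.206, 0.979, -0.0, 0.001]
force: [0.7, -0.5, 0.3]
width: 0.0
finger_force: 0.0
```

View pics/s1.png

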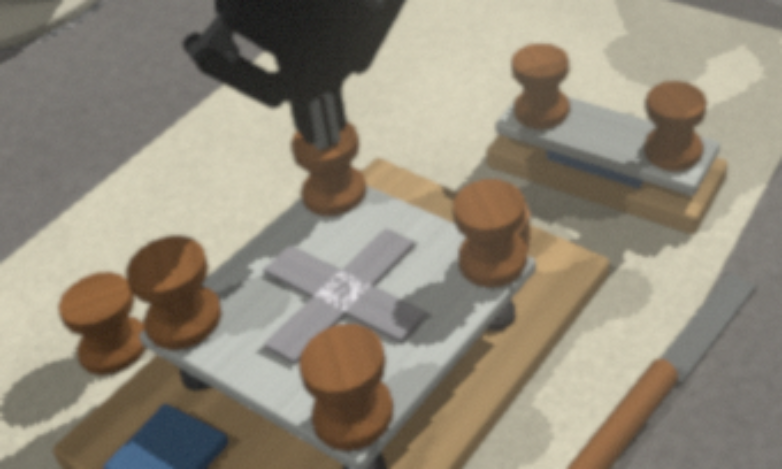

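The fingertips sit in the middle of cap a's top, at (325,143) in the crop. The other three caps and the spare are up and untouched.

```bash
python3 -m jog '[[[0,0,0,-3,0]]]';python3 -m jog '[[[0,0,0,-3,0]]]';python3 -m jog '[[[0,0,0,0,0]]]'
```

```text
clock: 2.9
tool_pos: [0.4945, -0.0929, 0.103]
tcp_rot: [0.206, 0.979, -0.0, 0.001]
force: [-4.1, 1.8, 11.4]
width: 0.0001
finger_force: 5.5
clock: 3.02
tool_pos: [0.4945, -0.0929, 0.1002]
tcp_rot: [0.206, 0.979, -0.0, 0.001]
force: [-5.0, 1.7, 11.7]
width: 0.0
finger_force: 5.6
clock: 3.15
tool_pos: [0.4944, -0.0929, 0.0999]
tcp_rot: [0.206, 0.979, -0.0, 0.001]
force: [-2.9, 1.3, 7.9]
width: 0.0004
finger_force: 3.9
```

```bash
python3 -m jog '[[[0,0,0,-1,0],[0,0,0,30,0],[0,30,-30,5,0],[0,30,-30,0,0],[0,30,-30,0,0],[0,28,-30,-5,0],[0,0,0,0,0],[0,0,0,-15,0],[0,0,0,0,0]]]'
```

```text
clock: 4.28
tool_pos: [0.6107, -0.2116, 0.1112]
tcp_rot: [0.206, 0.979, 0.0, -0.001]
force: [-0.4, 0.5, 1.3]
width: 0.0002
finger_force: 0.0
```

```bash
python3 - <<'E'
from rig import robot
import cv2
cv2.imwrite("pics/s2.png",cv2.resize(robot.camera("scene")[180:384,0:340],None,fx=2.3,fy=2.3))
E
```

```text
(no output)
```

View pics/s2.png

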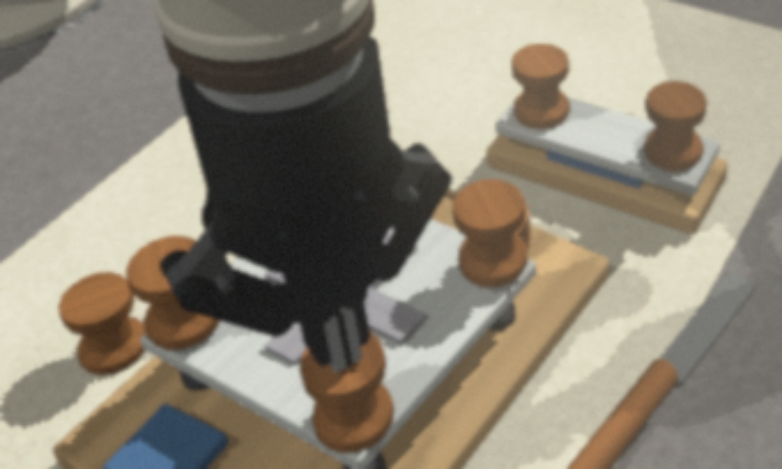

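The fingers stand in the middle of cap c's top, at (343,362). Next I'll push it half way.

```bash
python3 -m jog '[[[0,0,0,-4,0],[0,0,0,-4,0],[0,0,0,-4,0],[0,0,0,-1,0],[0,0,0,0,0]]]'
```

```text
clock: 4.95
tool_pos: [0.6115, -0.2121, 0.1009]
tcp_rot: [0.206, 0.979, 0.0, -0.0]
force: [-3.5, 2.5, 8.6]
width: -0.0
finger_force: 4.2
```

```bash
python3 -m jog '[[[0,0,0,-2,0],[0,0,0,0,0]]]'; python3 -m jog '[[[0,0,0,32,0],[0,0,30,4,0],[0,0,30,0,0],[0,1,30,0,0],[0,1,29,-4,0],[0,0,0,-15,0],[0,0,0,0,0]]]';  python3 -m jog '[[[0,0,0,-4,0],[0,0,0,-4,0],[0,0,0,-4,0],[0,0,0,-3,0],[0,0,0,0,0]]]'
```

```text
clock: 5.2
tool_pos: [0.6115, -0.2121, 0.0989]
tcp_rot: [0.206, 0.979, 0.0, -0.0]
force: [-3.6, 1.7, 8.4]
width: 0.0004
finger_force: 4.3
clock: 6.08
tool_pos: [0.6122, -0.0937, 0.1123]
tcp_rot: [0.206, 0.979, 0.0, -0.002]
force: [0.2, -0.3, -0.1]
width: -0.0001
finger_force: 0.0
clock: 6.7
tool_pos: [0.6139, -0.0948, 0.1005]
tcp_rot: [0.206, 0.978, -0.0, 0.0]
force: [-3.9, 1.1, 6.1]
width: -0.0004
finger_force: 2.9
```

```bash
python3 -m jog '[[[0,0,0,-2,0],[0,0,0,0,0]]]'; python3 -m jog '[[[0,0,0,32,0],[0,-30,-30,4,0],[0,-30,-29,0,0],[0,-30,-29,0,0],[0,-31,-29,-4,0],[0,0,0,-14,0],[0,0,0,0,0]]]';  python3 -m jog '[[[0,0,0,-4,0],[0,0,0,-4,0],[0,0,0,-4,0],[0,0,0,-3,0],[0,0,0,0,0]]]'
```

```text
clock: 6.95
tool_pos: [0.614, -0.0948, 0.0988]
tcp_rot: [0.206, 0.978, -0.0, 0.0]
force: [-2.6, 0.3, 6.6]
width: 0.0001
finger_force: 3.5
clock: 7.82
tool_pos: [0.4921, -0.2105, 0.1141]
tcp_rot: [0.206, 0.978, 0.001, -0.001]
force: [0.3, -0.4, 0.6]
width: 0.0
finger_force: 0.0
clock: 8.45
tool_pos: [0.4937, -0.2105, 0.1013]
tcp_rot: [0.205, 0.979, -0.0, 0.001]
force: [-0.6, 1.1, 5.0]
width: 0.0001
finger_force: 2.6
```

```bash
python3 -m jog '[[[0,0,0,-2.5,0],[0,0,0,0,0]]]'; python3 -m jog '[[[0,0,0,40,0],[0,-30,30,40,0],[0,-30,30,20,0],[0,-20,0,0,0],[0,0,0,0,0]]]'; python3 - <<'E'
from rig import robot
import cv2
cv2.imwrite("pics/s3.png",cv2.resize(robot.camera("scene")[180:384,0:340],None,fx=2.3,fy=2.3))
E
```

```text
clock: 8.7
tool_pos: [0.4937, -0.2105, 0.099]
tcp_rot: [0.205, 0.979, -0.0, 0.001]
force: [-0.4, 1.4, 6.4]
width: -0.0003
finger_force: 3.3
clock: 9.32
tool_pos: [0.4126, -0.1503, 0.1981]
tcp_rot: [0.206, 0.979, -0.0, 0.001]
force: [0.2, 0.0, 0.2]
width: 0.0002
finger_force: 0.0
```

View pics/s3.png

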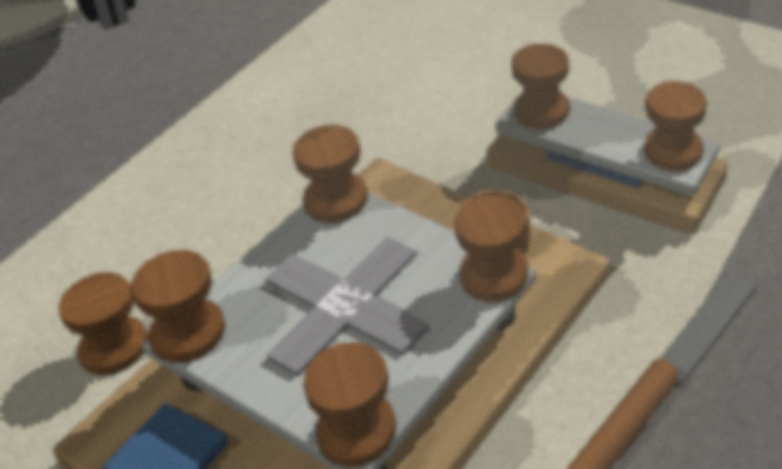

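All four caps stand at half height and the plate is level. Now the second round, starting with a.

```bash
python3 -m jog '[[[0,40,30,0,0],[0,41,28,-30,0],[0,0,0,-40,0],[0,0,0,-20,0],[0,0,0,0,0]]]'; python3 -m jog '[[[0,0,0,-5,0],[0,0,0,-5,0],[0,0,0,-5,0],[0,0,0,-5,0],[0,0,0,0,0]]]'
```

```text
clock: 10.0
tool_pos: [0.4929, -0.0919, 0.1055]
tcp_rot: [0.206, 0.979, 0.001, -0.002]
force: [-0.6, -0.1, 0.1]
width: -0.0001
finger_force: 0.0
clock: 10.62
tool_pos: [0.4949, -0.0933, 0.0894]
tcp_rot: [0.206, 0.979, -0.0, 0.001]
force: [-1.8, 0.1, 4.8]
width: 0.0001
finger_force: 2.9
```

```bash
python3 -m jog '[[[0,0,0,-3,0],[0,0,0,-2,0],[0,0,0,0,0]]]'; python3 -m jog '[[[0,0,0,-1.5,0],[0,0,0,0,0]]]'
```

```text
clock: 11.0
tool_pos: [0.495, -0.0934, 0.085]
tcp_rot: [0.206, 0.979, -0.0, 0.001]
force: [-3.5, 1.3, 9.9]
width: -0.0001
finger_force: 5.0
clock: 11.25
tool_pos: [0.4952, -0.0935, 0.0849]
tcp_rot: [0.206, 0.979, -0.0, 0.001]
force: [-7.9, 2.7, 20.7]
width: -0.0002
finger_force: 10.2
```

A is home against the stop. Next is c.

```bash
python3 -m jog '[[[0,0,0,40,0],[0,30,-30,6,0],[0,30,-30,0,0],[0,30,-30,0,0],[0,27,-29,-6,0],[0,0,0,-14,0],[0,0,0,0,0]]]'; python3 -m jog '[[[0,0,0,-5,0],[0,0,0,-5,0],[0,0,0,-5,0],[0,0,0,-5,0],[0,0,0,-2,0],[0,0,0,0,0]]]'
```

```text
clock: 12.12
tool_pos: [0.6092, -0.2107, 0.1054]
tcp_rot: [0.206, 0.979, 0.001, -0.002]
force: [-1.0, 1.0, -0.5]
width: 0.0
finger_force: 0.0
clock: 12.88
tool_pos: [0.6108, -0.2113, 0.087]
tcp_rot: [0.206, 0.979, 0.0, 0.0]
force: [-4.0, 2.7, 8.6]
width: -0.0003
finger_force: 4.0
```

```bash
python3 -m jog '[[[0,0,0,-2,0],[0,0,0,-1.5,0],[0,0,0,0,0]]]';  python3 -m jog '[[[0,0,0,-1,0],[0,0,0,0,0]]]'
```

```text
clock: 13.25
tool_pos: [0.611, -0.2114, 0.085]
tcp_rot: [0.206, 0.979, -0.0, 0.0]
force: [-7.9, 3.6, 15.4]
width: 0.0
finger_force: 7.7
clock: 13.5
tool_pos: [0.6111, -0.2114, 0.085]
tcp_rot: [0.205, 0.979, -0.0, 0.0]
force: [-8.9, 4.9, 20.6]
width: 0.0004
finger_force: 10.1
```

Cap c is home. Next is b.

```bash
python3 -m jog '[[[0,0,0,40,0],[0,0,30,6,0],[0,1,30,0,0],[0,1,30,0,0],[0,1,29,-6,0],[0,0,0,-14,0],[0,0,0,0,0]]]'; python3 -m jog '[[[0,0,0,-5,0],[0,0,0,-5,0],[0,0,0,-5,0],[0,0,0,-5,0],[0,0,0,-3,0],[0,0,0,-2,0],[0,0,0,0,0]]]'
```

```text
clock: 14.38
tool_pos: [0.6125, -0.0928, 0.1051]
tcp_rot: [0.206, 0.979, -0.0, -0.001]
force: [0.7, -0.3, -0.1]
width: 0.0
finger_force: 0.0
clock: 15.25
tool_pos: [0.6144, -0.0938, 0.0849]
tcp_rot: [0.206, 0.979, -0.001, 0.001]
force: [-7.5, -0.1, 16.8]
width: 0.0002
finger_force: 8.2
```

```bash
python3 -m jog '[[[0,0,0,-1,0],[0,0,0,0,0]]]'; python3 -m jog '[[[0,0,0,40,0],[0,-30,-30,6,0],[0,-30,-30,0,0],[0,-30,-29,0,0],[0,-31,-29,-6,0],[0,0,0,-14,0],[0,0,0,0,0]]]'; python3 -m jog '[[[0,0,0,-5,0],[0,0,0,-5,0],[0,0,0,-5,0],[0,0,0,-5,0],[0,0,0,-3,0],[0,0,0,-2,0],[0,0,0,0,0]]]'
```

```text
clock: 15.5
tool_pos: [0.6146, -0.0939, 0.0849]
tcp_rot: [0.206, 0.979, -0.001, 0.001]
force: [-9.9, 1.4, 21.2]
width: -0.0004
finger_force: 10.7
clock: 16.38
tool_pos: [0.4921, -0.2102, 0.1055]
tcp_rot: [0.206, 0.978, 0.001, -0.001]
force: [-0.2, 0.1, 1.1]
width: -0.0002
finger_force: 0.0
clock: 17.25
tool_pos: [0.494, -0.2106, 0.0849]
tcp_rot: [0.205, 0.979, -0.0, 0.0]
force: [-7.0, 4.4, 20.5]
width: -0.0003
finger_force: 10.3
```

```bash
python3 -m jog '[[[0,0,0,40,0],[0,-30,30,40,0],[0,-30,30,20,0],[0,-20,0,0,0],[0,0,0,0,0],[0,0,0,0,0]]]'; python3 - <<'E'
from rig import robot
import cv2
cv2.imwrite("pics/s4.png",cv2.resize(robot.camera("scene")[180:384,0:340],None,fx=2.3,fy=2.3))
E
```

```text
clock: 18.0
tool_pos: [0.4134, -0.1508, 0.1818]
tcp_rot: [0.206, 0.979, 0.0, 0.0]
force: [0.2, -0.1, -0.5]
width: 0.0001
finger_force: 0.0
```

View pics/s4.png

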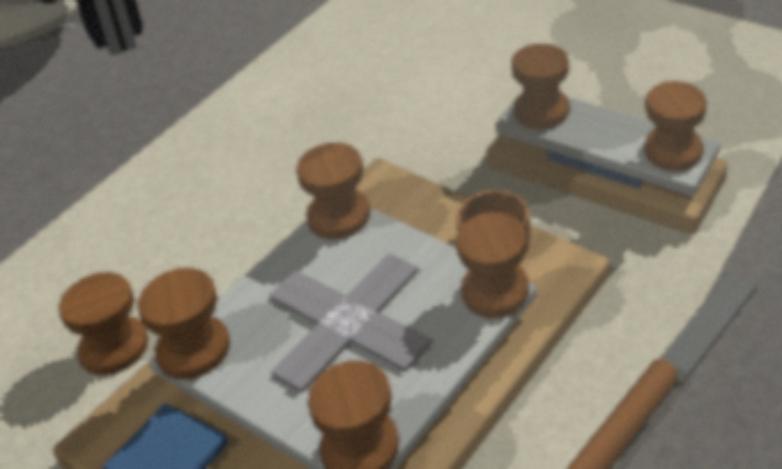

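All four caps are down, the plate is flat, and the other objects haven't moved. The ring behind the cap at (493,215) is the cutter on the base.

```bash
python3 -c "
from rig import robot
print(robot.hand_in())"
```

```text
the job is handed in; nothing more can be done
None
```

The tile press is closed: I pushed the caps crosswise in two rounds (half way a, c, b, d, then home a, c, b, d), all four ended at 85 mm with the plate flat, and I handed the job in after about 18 s.

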